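Stand the fallen resin bottle and raise the bench lamp

ROBOT

A 6-joint arm with a two-finger parallel gripper is mounted at the origin on the work surface. World frame = base frame: x ahead of the robot, y to its left, z up, the work surface at z = 0. Lengths are in m, angles in degrees, forces in N, time in s.
With the tool pointing down it reaches from about 0.4 to 0.925 m from the base axis. Payload 12.5 kg.
Tool frame: the origin (TCP) lies at the very end of the fingers, on their centre line; the grasp point (between the pads) lies 19 mm behind it; z points along the fingers, y is the direction in which the jaws open and shut (so a half turn about z gives the same grasp; the last joint's range is limited). The gripper opens to 95 mm and grips with 3 to 60 N. Pads are 20 mm wide; open, the fingers measure 119 mm over their backs; the gripper's body (75 mm by 180 mm) begins 59 mm behind the grasp point.
Start: joints at [-76.352, 28.126, 89.318, -0, 62.55, -6.05], TCP at [0.211, -0.588, 0.215] pointing down, gripper open.
Joint ranges: [-177.58, 177.58], [-47.91, 125.51], [2.72, 160], [-65.01, 245.01], [3.68, 167.84], [-153.87, 153.87]. Speed limits (degrees/s): [127.2, 127.2, 159.86, 180, 180, 180].

INTERFACE

Orientations are given as [roll, pitch, yaw] about the fixed x, y, z axes, in that order (R = Rz(yaw) Ry(pitch) Rx(roll)).
In Python, from workcell import robot gives the robot as it stands.
- The arm moves only by the tool step_arm, never from a script. Its arguments are lists of equal length, an entry for each row: "fingers": the gripper command: -1 is fully open, 1 is shut, values between are in proportion; "translation": the shift along the tool's x, y, z in cm, a list of three; "twist": the turn about the tool's z in units of 8 degrees (1.0 is 8 degrees). A call has 1 to 20 rows; each row shifts and turns the commanded pose from where the row before left it, along the tool's axes as they then stand; what a row does not reach is not made up. A row lasts 1/10 s, in which the tool goes at most 50 mm and 8.59 degrees, less where a joint would pass 70% of its speed; a pose out of reach is approached as far as the arm can. A call is refused whole if a number of a shift passes 5 or a number of a turn 1, either way. A call with a gripper value outside its range is refused whole. The fingers move at their own pace and stop on an object; "grip_force" is the grip in N (left out, the last holds). Time passes only in rows, so rows that do not move let the fingers close. It gives the time, the measured TCP pose, the force and the opening at its end, in the units of the state.
- robot.read_state(): the state, without advancing time (a new reading comes with each control period).
- robot.capture(name): name is "scene" or "top" or "wrist"; returns (picture, depth): 420x560x3 uint8, red, green, blue; 420x560 float32, m along the optical axis (not along the pixel's ray), 0 where there is no reading.
- robot.calibration(name): a dict with "fx", "fy", "cx", "cy" (pixels), "distortion" ([k1, k2, p1, p2, k3] as OpenCV has them; the pictures are not rectified), "view" (4x4, takes a point from world to camera coordinates). Camera axes: x right, y down, z forward; pixel columns grow to the right and rows downward; lengths in m; the calibration is good to about 2 mm. A picture is of the moment at which its call begins: read the wrist's pose just before it. calibration takes no time and is no camera call; for the wrist camera it gives the pose at the moment of the call.
- robot.finish_job(): hands the job in, once; it reports no verdict.
The state is a dict: "time": time; "qpos": joint angles; "qvel": joint speeds; "tau": joint torques, N m; "tool_pos": TCP position; "orientation": TCP orientation; "ft_force": force on the tool from outside, world axes, zero at the start; "moment": the same for the moment, N m; "gripper_width": finger opening in m.
Only numpy, scipy, OpenCV 4.12 (cv2) and the standard library are available. Lean on these libraries where they do the work, as an engineer would, in place of code of your own. Each camera call takes 0.05 s, during which the arm holds its last target.

TASK

Get the row of resin bottles ready for inspection. First stand the fallen bottle upright on the rubber strip, in the gap between its two standing neighbours, and let go of it; then press the button on the lamp housing so that the telescoping lamp pops up to its first stop, and pull the lamp head straight up to its second stop, where the mast is fully out. The mast springs back if let go, so finish while still holding the lamp fully extended, and leave the standing bottles, the beaker and the jar undisturbed.

Things in the scene. Friction and masses are not known exactly. Their poses are not given: they have to be found in the camera images.
- lane: flat grey rubber strip fixed to the bench, 300 mm (its x) by 110 mm (its y) by 3 mm thick; origin at the centre of its underside on the bench; bottles stand in a row, one behind the other, along its x axis, which points away from the robot: one neighbour 105 mm from the centre at each end, the gap for the fallen bottle at the centre
- fallen_center (a point): centre of the fallen white square bottle with a black round cap, half-way along it (70 mm from the base); its z axis runs from base to cap. It lies on a flat side with its base on the strip and its cap pointing to the strip's +y side (the robot's left). Lying, this point is 28 mm above the bench; standing on the strip, 73 mm
- neighbour_a_center (a point): standing neighbour at the strip's far (+x) end, same kind of bottle, loose; point at its centre 70 mm above its base, z axis towards the cap; leave alone
- neighbour_b_center (a point): standing neighbour at the strip's near (-x) end, same kind of bottle, loose; point at its centre 70 mm above its base, z axis towards the cap; leave alone
- fallen: the same fallen bottle; origin at the centre of its base, z axis towards the cap. Plastic, 0.17 to 0.35 kg; from the base up: body 50 mm by 50 mm by 100 mm, tapered shoulder to 113 mm, cap 38 mm across up to 140 mm
- housing: grey metal lamp housing fixed to the bench, 85 mm (its x) by 180 mm (its y) by 70 mm high; origin at the centre of its underside. On its top the button stands at its y = -55 mm and the lamp mast comes out at its y = +50 mm through a black collar 46 mm square and 8 mm high
- button_top (a point): centre of the top face of the round black push button (28 mm across, in a wider aluminium ring) on the housing's top; pressed straight down
- button (a joint): button travel in m: 0 released, 0.006 fully down (about 4 N); springs back. The mast's latch lets go at about 0.004
- lamp_head (a point): centre of the lamp head on top of the mast: square opal white block 36 mm across and 30 mm high between two aluminium plates 40 mm square, 44 mm high overall from 22 mm below this point to 22 mm above; its axes are those of the housing
- lamp (a joint): mast extension in m, straight up: 0 stowed and latched (the head stands 8 mm above the collar, and cannot be pulled up), about 0.04 at the first stop, where its inner spring lifts it by itself within about a second once the button is pressed, 0.110 at the second stop, the end of travel. Pulling from the first to the second stop takes up to about 5 N against the spring, and it sinks back to the first stop if let go
- beaker_rim (a point): centre of the rim of a loose glass beaker, 64 mm across and 75 mm high, behind the housing (its +x side); leave alone
- jar: loose white jar with black lid, 54 mm across and 60 mm high, origin at the centre of its underside, behind the housing (its +x side); leave alone
There are look-alikes about, which are no part of the job. Leave any red look-alike of the fallen alone.

How it is judged (in metres and radians):
On the way, in this order (a step that is already met when the one before it is completed fails the run):
1. the fallen bottle stands upright on the strip between its neighbours, released and at rest (angle between fallen_center's own z axis and vertical below 0.12 rad and y of fallen_center in the frame of lane between -0.035 and 0.035 m and x of fallen_center in the frame of lane between -0.05 and 0.05 m and height (world z) of fallen_center between 0.066 and 0.078 m and contact force between fallen and the fingers below 0.2 N and linear speed of fallen below 0.02 m/s), for 0.2 s.
2. the button is pressed (value of joint button above 0.0025 m).
3. the lamp has popped up to its first stop (value of joint lamp between 0.028 and 0.07 m), for 0.2 s.
At the end, for the whole second after the job is handed in: The fallen bottle stands upright (within 7 degrees) on the strip, untouched and at rest, its centre within 35 mm of the strip's centre line and 50 mm of the gap's middle; the mast is out to its second stop (within 7 mm), still, and held there by the fingers alone (all of step 1 and value of joint lamp above 0.103 m and velocity of joint lamp between -0.02 and 0.02 m/s and contact force between lamp and the fingers above 1.5 N and contact force between lamp and fallen below 0.2 N and contact force between lamp and jar below 0.2 N); the arm keeps its last pose, push and grip.
It fails at once if a standing neighbour bottle is knocked over or shifted by more than 25 mm ((distance of neighbour_a_center from where it was at the start of the episode above 0.025 m or angle between neighbour_a_center's own z axis and vertical above 0.35 rad) or (distance of neighbour_b_center from where it was at the start of the episode above 0.025 m or angle between neighbour_b_center's own z axis and vertical above 0.35 rad)).
It fails at once if the beaker or the jar is knocked over or shifted by more than 25 mm ((distance of beaker_rim from where it was at the start of the episode above 0.025 m or angle between beaker_rim's own z axis and vertical above 0.35 rad) or (distance of jar from where it was at the start of the episode above 0.025 m or angle between jar's own z axis and vertical above 0.35 rad)).
It also fails if it takes over 61 s, if anything falls off the work surface, if the arm or the gripper's body presses on something with over 40 N, if the wrist force passes 120 N, or if a joint passes its speed limit or range.

## Working session

There is one attempt and no reset: what is moved stays moved. The work goes in short steps, Python scripts to look and compute and a tool call to move; the robot and the scene stay as the last step left them, time stands still between calls to the robot, and variables do not carry over. Pictures are saved under pics/ and viewed, and the job is handed in when it is done.

Besides the shell and the picture viewer there is one more tool, called after "Call:" as name([rows], argument=value, ...), one row to a line, values as JSON. step_arm: Moves the arm, as the interface text tells. Its arguments: {"type":"object","properties":{"fingers":{"type":"array"},"translation":{"type":"array"},"twist":{"type":"array"},"grip_force":{"type":"number"}},"required":["fingers","translation","twist"]}

```bash
mkdir -p pics; ls; cat > h.py <<'E'
import numpy as np, cv2
from workcell import robot
def snap(n,tag):
    c=robot.calibration(n); im,d=robot.capture(n)
    cv2.imwrite(f'pics/{tag}.png',im[:,:,::-1]); np.savez(f'pics/{tag}.npz',im=im,d=d,view=c['view'],K=[c['fx'],c['fy'],c['cx'],c['cy']],dist=c['distortion'])
def load(tag): return np.load(f'pics/{tag}.npz')
def ray(z,u,v):
    fx,fy,cx,cy=z['K']; K=np.array([[fx,0,cx],[0,fy,cy],[0,0,1]])
    return cv2.undistortPoints(np.array([[[u,v]]],float),K,z['dist'])[0,0]
def pt(z,u,v,depth=None):
    x,y=ray(z,u,v); d=np.median(z['d'][int(v)-1:int(v)+2,int(u)-1:int(u)+2]) if depth is None else depth
    return (np.linalg.inv(z['view'])@[x*d,y*d,d,1])[:3]
def ptz(z,u,v,h):
    x,y=ray(z,u,v); V=np.linalg.inv(z['view']); o=V[:3,3]; r=V[:3,:3]@[x,y,1]
    return o+r*(h-o[2])/r[2]
def cloud(z):
    H,W=z['d'].shape; fx,fy,cx,cy=z['K']; K=np.array([[fx,0,cx],[0,fy,cy],[0,0,1]])
    u,v=np.meshgrid(np.arange(W),np.arange(H)); p=cv2.undistortPoints(np.stack([u,v],-1).reshape(-1,1,2).astype(float),K,z['dist'])[:,0]
    d=z['d'].reshape(-1); P=np.c_[p*d[:,None],d,np.ones_like(d)]; return (P@np.linalg.inv(z['view']).T)[:,:3].reshape(H,W,3)
E
python3 - <<'E'
from h import *
snap('scene','s0');snap('top','t0')
print(robot.read_state())
E
```

```text
pics
{'time': 0.1, 'qpos': array([-7.63522911e+01,  2.81605271e+01,  8.93463719e+01, -4.11244161e-04,
        6.25481705e+01, -6.05046673e+00]), 'qvel': array([ 0.00292728, -0.06016054, -0.14606911,  0.00047315, -0.03790472,
       -0.07765255]), 'tau': array([ 5.34384526e-03, -6.13621545e+01, -2.58604199e+01,  6.94777770e-02,
        4.69814998e-02, -4.01654722e-05]), 'tool_pos': array([ 0.21063604, -0.58821628,  0.21412356]), 'orientation': array([-1.79945199e+02, -5.44184030e-03,  1.96983628e+01]), 'ft_force': array([ 0.64662704, -0.48274929, -0.28189983]), 'moment': array([0.03325209, 0.07234834, 0.02575008]), 'gripper_width': 0.09537772656177376}
```

View pics/s0.png

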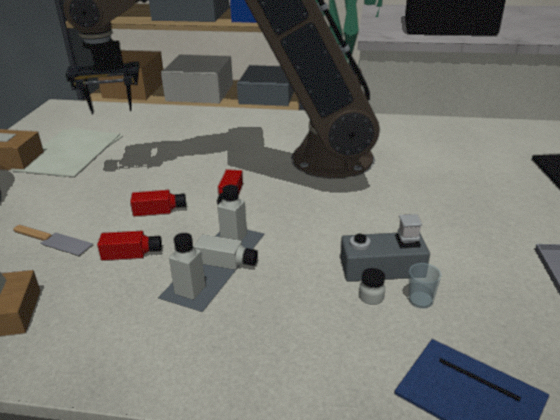

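View pics/t0.png

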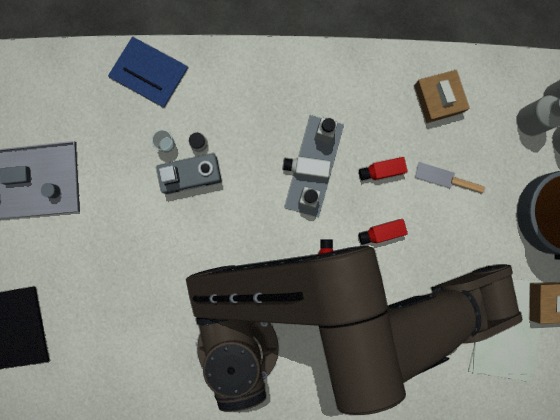

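Fallen bottle at top view (312,168), cap at (288,164), between neighbours with caps at (327,126) and (311,197). The housing is at (189,174), with its button at (206,169) and lamp head at (168,175). Red look-alikes lie to the right.

```bash
python3 - <<'E'
from h import *
z=load('t0'); P=cloud(z); im=z['im']
print('cam',np.linalg.inv(z['view'])[:3,3])
for n,u,v in [('fallen',312,167),('fcap',288,164),('capA',327,126),('capB',311,197),('btn',206,169),('lamp',168,174),('beaker',163,143),('jar',198,141),('red',326,246)]:
    print(n,pt(z,u,v).round(3))
print('table',pt(z,250,250),pt(z,400,110))
for tag,h0,h1,box in [('fallen',.03,.065,(278,332,152,184)),('capA',.125,.16,(312,342,112,145)),('capB',.125,.16,(296,326,182,215)),('head',.09,.15,(150,185,155,195)),('house',.06,.08,(150,226,145,200)),('jar',.045,.08,(188,210,130,152)),('beaker',.06,.09,(150,178,128,158))]:
    u0,u1,v0,v1=box; Q=P[v0:v1,u0:u1].reshape(-1,3); Q=Q[(Q[:,2]>h0)&(Q[:,2]<h1)]
    if len(Q)<5: print(tag,len(Q)); continue
    r=cv2.minAreaRect((Q[:,:2]*1000).astype(np.float32)); print(tag,len(Q),Q.mean(0).round(3),np.median(Q[:,2]).round(3),r)
cv2.imwrite('pics/tc.png',cv2.resize(im[110:220,140:350,::-1],None,fx=3.8,fy=3.8,interpolation=cv2.INTER_CUBIC))
E
```

```text
cam [ 0.33591368 -0.09740012  1.60881582]
fallen [ 0.547 -0.217  0.055]
fcap [ 0.556 -0.145  0.048]
capA [ 0.652 -0.251  0.145]
capB [ 0.451 -0.208  0.143]
btn [0.531 0.093 0.093]
lamp [0.511 0.197 0.128]
beaker [0.621 0.239 0.009]
jar [0.619 0.123 0.062]
red [ 0.314 -0.261  0.047]
table [ 0.29765331 -0.03478939 -0.00061244] [ 0.73980618 -0.49664554  0.00196828]
fallen 755 [ 0.55  -0.203  0.051] 0.052 ((551.9214477539062, -198.92990112304688), (139.96493530273438, 50.96737289428711), 83.03263092041016)
capA 154 [ 0.656 -0.255  0.143] 0.143 ((656.8631591796875, -255.35028076171875), (36.52655029296875, 37.12303161621094), 16.990211486816406)
capB 148 [ 0.455 -0.206  0.143] 0.143 ((455.0745849609375, -206.08517456054688), (36.07181167602539, 35.945770263671875), 71.08106231689453)
head 237 [0.511 0.198 0.124] 0.129 ((512.6228637695312, 199.2838134765625), (39.21159362792969, 42.01603317260742), 14.99010181427002)
house 1345 [0.526 0.147 0.07 ] 0.07 ((551.9588623046875, 157.3514404296875), (143.55990600585938, 180.52923583984375), 12.076560020446777)
jar 213 [0.621 0.127 0.06 ] 0.061 ((620.4432983398438, 127.05531311035156), (46.17163848876953, 47.11183547973633), 3.0432584285736084)
beaker 135 [0.621 0.231 0.072] 0.073 ((619.7206420898438, 229.69436645507812), (65.42314910888672, 58.640647888183594), 45.938316345214844)
```

View pics/tc.png

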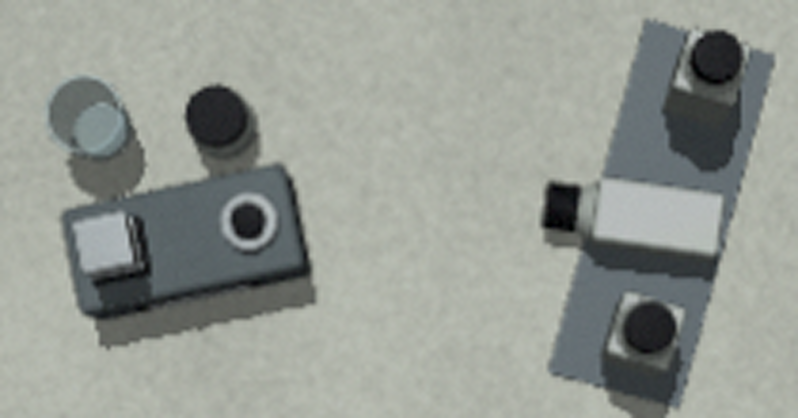

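```bash
cat >> h.py <<'E'
def plan(target,yaw,n=None):
    s=robot.read_state(); p=s['tool_pos']; y0=s['orientation'][2]; 
    dt=np.array(target)-p; a=np.radians(y0)
    tx=np.array([np.cos(a),np.sin(a),0]); ty=np.array([np.sin(a),-np.cos(a),0])
    dy=(yaw-y0+180)%360-180
    print('t',s['time'],'pos',p.round(4),'rpy',s['orientation'].round(2),'F',s['ft_force'].round(2),'w',round(s['gripper_width'],4))
    print('world d',dt.round(4),'tool cm (if translate first)',np.round([dt@tx*100,dt@ty*100,-dt[2]*100],2),'twist units',round(-dy/8,3))
E
python3 - <<'E'
from h import *
z=load('t0')
c=np.array([ptz(z,u/3.8+140-.3,v/3.8+110-.3,.003) for u,v in [(650,20),(773,52),(680,408),(551,376)]])
print(c.round(4)); m=c.mean(0); print('lane centre',m, 'len',np.linalg.norm(c[0]-c[3]),np.linalg.norm(c[1]-c[2]),np.linalg.norm(c[0]-c[1]))
e=(c[0]-c[3]+c[1]-c[2]);print('yaw',np.degrees(np.arctan2(e[1],e[0])))
P=cloud(z);Q=P[152:184,278:332].reshape(-1,3);Q=Q[(Q[:,2]>.044)&(Q[:,2]<.065)]
print('top face',cv2.minAreaRect((Q[:,:2]*1000).astype(np.float32)),np.median(Q[:,2]))
d=np.array([np.cos(np.radians(83)),np.sin(np.radians(83))]);g=np.array([.552,-.199])+d*.058;print('grip',g)
Q=P[150:205,150:230].reshape(-1,3);Q=Q[(Q[:,2]>.063)&(Q[:,2]<.076)&(Q[:,0]<.585)]
print('house',cv2.minAreaRect((Q[:,:2]*1000).astype(np.float32)))
plan([g[0],g[1],.13],83)
E
```

```text
[[ 0.7166 -0.2156  0.003 ]
 [ 0.6921 -0.3164  0.003 ]
 [ 0.4006 -0.2423  0.003 ]
 [ 0.4248 -0.1385  0.003 ]]
lane centre [ 0.5585504  -0.22819853  0.003     ] len 0.3017914765593448 0.3007628003391765 0.10374042707602571
yaw -14.535233297099126
top face ((552.0364990234375, -199.19461059570312), (139.5198516845703, 50.62836837768555), 82.64447021484375) 0.05287667518187489
grip [ 0.55906842 -0.14143232]
house ((524.0314331054688, 151.3895263671875), (84.33110046386719, 179.56814575195312), 13.56142520904541)
t 0.1 pos [ 0.2106 -0.5882  0.2141] rpy [-1.7995e+02 -1.0000e-02  1.9700e+01] F [ 0.65 -0.48 -0.28] w 0.0954
world d [ 0.3484  0.4468 -0.0841] tool cm (if translate first) [ 47.86 -30.32   8.41] twist units -7.913
```

Call:
step_arm([
  [2.39,-1.52,0],
  [2.39,-1.52,0],
  [2.39,-1.52,0],
  [2.39,-1.52,0],
  [2.39,-1.52,0],
  [2.39,-1.52,0],
  [2.39,-1.52,0],
  [2.39,-1.52,0],
  [2.39,-1.52,0],
  [2.39,-1.52,0],
  [2.39,-1.52,0],
  [2.39,-1.52,0],
  [2.39,-1.52,0],
  [2.39,-1.52,0],
  [2.39,-1.52,0],
  [2.39,-1.52,0],
  [2.39,-1.52,0],
  [2.39,-1.52,0],
  [2.39,-1.52,0],
  [2.39,-1.52,0],
], fingers=[-1,-1,-1,-1,-1,-1,-1,-1,-1,-1,-1,-1,-1,-1,-1,-1,-1,-1,-1,-1], twist=[0,0,0,0,0,0,0,0,0,0,0,0,0,0,0,0,0,0,0,0], grip_force=4)

```text
time: 2.1
tool_pos: [0.5587, -0.14, 0.2144]
orientation: [-180.0, 0.0, 19.7]
ft_force: [-0.7, -1.4, 0.1]
gripper_width: 0.0953
```

Call:
step_arm([
  [0,0,0],
  [0,0,0],
  [0,0,0],
  [0,0,0],
  [0,0,0],
  [0,0,0],
  [0,0,0],
  [0,0,0],
  [0,0,0],
  [0,0,0],
  [0,0,0],
  [0,0,0],
  [0,0,0],
], fingers=[-1,-1,-1,-1,-1,-1,-1,-1,-1,-1,-1,-1,-1], twist=[-0.72,-0.72,-0.72,-0.72,-0.72,-0.72,-0.72,-0.72,-0.72,-0.72,-0.72,0,0])

```text
time: 3.4
tool_pos: [0.5582, -0.1411, 0.2144]
orientation: [-180.0, -0.0, 82.9]
ft_force: [-0.2, 0.4, 0.3]
gripper_width: 0.0949
```

```bash
python3 - <<'E'
from h import *
plan([.559,-.1415,.012],83)
snap('wrist','w1')
E
```

```text
t 3.4 pos [ 0.5582 -0.1411  0.2144] rpy [-179.98   -0.     82.89] F [-0.16  0.44  0.34] w 0.0949
world d [ 0.0008 -0.0004 -0.2024] tool cm (if translate first) [-0.03  0.09 20.24] twist units -0.014
```

View pics/w1.png

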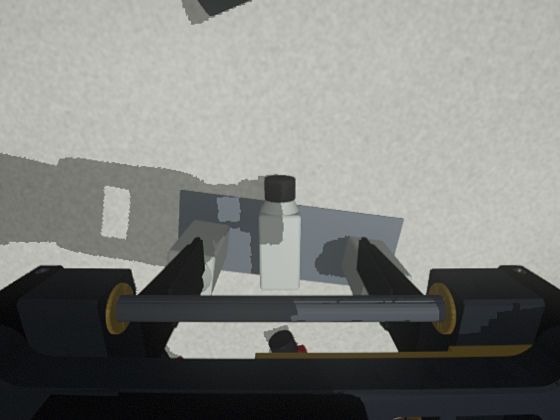

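```bash
python3 - <<'E'
from h import *
z=load('w1')
for u,v in [(280,182),(280,193),(280,203),(280,215),(280,288),(262,240),(298,240),(205,250)]: print(u,v,pt(z,u,v).round(4))
for u,v in [(180,190),(403,218)]: print(ptz(z,u,v,.003).round(4))
E
```

```text
280 182 [ 0.5597 -0.1323  0.0464]
280 193 [ 0.5581 -0.1451  0.0465]
280 203 [ 0.5565 -0.1574  0.0451]
280 215 [ 0.555  -0.1701  0.0509]
280 288 [ 0.5431 -0.2647  0.0532]
262 240 [ 0.53   -0.1978  0.053 ]
298 240 [ 0.5723 -0.2032  0.0528]
205 250 [ 0.4721 -0.1867  0.0892]
[ 0.4282 -0.1358  0.003 ]
[ 0.7159 -0.2106  0.003 ]
```

Call:
step_arm([
  [0.2,0.1,2],
  [0,0,2],
  [0,0,2],
  [0,0,2],
  [0,0,2],
  [0,0,2],
  [0,0,2],
  [0,0,2],
  [0,0,2],
  [0,0,1.5],
  [0,0,0.7],
  [0,0,0],
], fingers=[-1,-1,-1,-1,-1,-1,-1,-1,-1,-1,-1,-1], twist=[0,0,0,0,0,0,0,0,0,0,0,0])

```text
time: 4.65
tool_pos: [0.5592, -0.1391, 0.0119]
orientation: [-179.9, -0.0, 83.0]
ft_force: [-0.4, -0.2, -0.2]
gripper_width: 0.095
```

Call:
step_arm([
  [0,0,0],
  [0,0,0],
  [0,0,0],
  [0,0,0],
  [0,0,0],
  [0,0,0],
  [0,0,0],
  [0,0,0],
  [0,0,0],
  [0,0,0],
], fingers=[1,1,1,1,1,1,1,1,1,1], twist=[0,0,0,0,0,0,0,0,0,0], grip_force=4)

```text
time: 5.65
tool_pos: [0.5594, -0.1392, 0.0126]
orientation: [-180.0, 0.0, 83.1]
ft_force: [-0.8, -0.3, 0.7]
gripper_width: 0.0377
```

Call:
step_arm([
  [0,0,-0.6],
  [0,0,-0.6],
  [0,0,-0.6],
  [0,0,-0.6],
  [0,0,-0.6],
  [0,0,-0.6],
  [0,0,-0.6],
  [0,0,-0.6],
  [0,0,0],
  [0,0,0],
], fingers=[1,1,1,1,1,1,1,1,1,1], twist=[0,0,0,0,0,0,0,0,0,0])

```text
time: 6.65
tool_pos: [0.5596, -0.1392, 0.0608]
orientation: [180.0, 0.0, 83.1]
ft_force: [0.7, 0.7, 1.0]
gripper_width: 0.0374
```

```bash
python3 - <<'E'
from h import *
snap('scene','s2'); im=load('s2')['im']
cv2.imwrite('pics/s2c.png',cv2.resize(im[120:340,140:440,::-1],None,fx=2.6,fy=2.6,interpolation=cv2.INTER_CUBIC))
E
```

```text
(no output)
```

View pics/s2c.png

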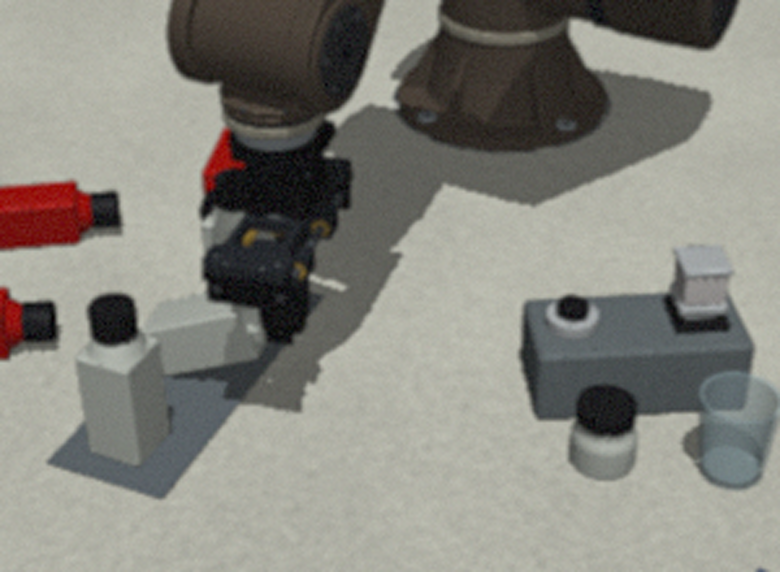

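Cap rose about 46 px in the crop and the base stayed put, so the bottle is pivoting in the jaws. I'll keep lifting.

Call:
step_arm([
  [0,0,-0.8],
  [0,0,-0.8],
  [0,0,-0.8],
  [0,0,-0.8],
  [0,0,-0.8],
  [0,0,-0.8],
  [0,0,-0.8],
  [0,0,-0.8],
  [0,0,-0.8],
  [0,0,-0.8],
  [0,0,-0.8],
  [0,0,-0.8],
  [0,0,0],
  [0,0,0],
  [0,0,0],
], fingers=[1,1,1,1,1,1,1,1,1,1,1,1,1,1,1], twist=[0,0,0,0,0,0,0,0,0,0,0,0,0,0,0])

```text
time: 8.2
tool_pos: [0.5593, -0.1392, 0.1563]
orientation: [-180.0, -0.0, 83.1]
ft_force: [-0.7, -0.4, -2.3]
gripper_width: 0.0376
```

```bash
python3 - <<'E'
from h import *
snap('scene','s3'); im=load('s3')['im']
cv2.imwrite('pics/s3c.png',cv2.resize(im[120:340,140:440,::-1],None,fx=2.6,fy=2.6,interpolation=cv2.INTER_CUBIC))
E
```

```text
(no output)
```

View pics/s3c.png

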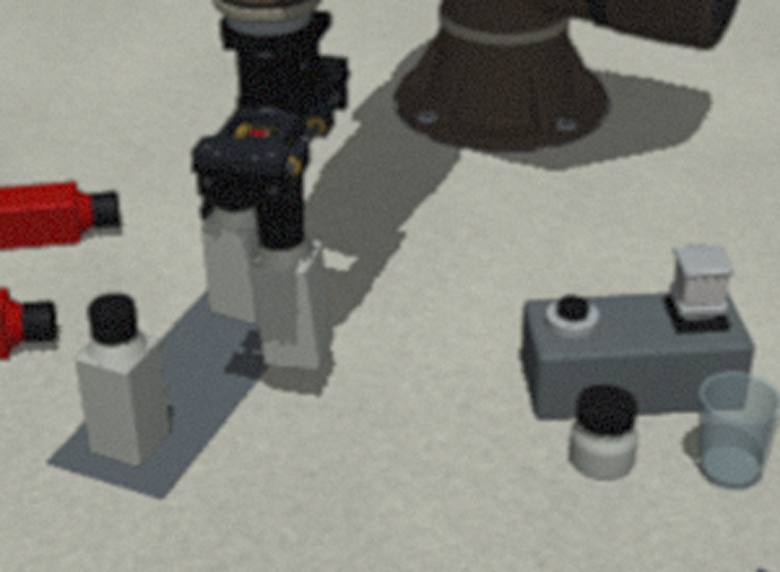

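```bash
python3 - <<'E'
from h import *
plan([.558,-.229,.1563],75.7)
E
```

```text
t 8.25 pos [ 0.5593 -0.1392  0.1562] rpy [-1.7996e+02 -1.0000e-02  8.3060e+01] F [-0.13 -0.01 -2.24] w 0.0381
world d [-0.0013 -0.0898  0.0001] tool cm (if translate first) [-8.93  0.96 -0.01] twist units 0.92
```

Call:
step_arm([
  [-0.2,0,0],
  [-0.4,0.05,0],
  [-0.6,0.06,0],
  [-0.7,0.08,0],
  [-0.8,0.1,0],
  [-0.8,0.1,0],
  [-0.8,0.1,0],
  [-0.8,0.1,0],
  [-0.8,0.1,0],
  [-0.8,0.1,0],
  [-0.7,0.08,0],
  [-0.6,0.06,0],
  [-0.5,0.03,0],
  [-0.3,0,0],
  [-0.13,0,0],
  [0,0,0],
  [0,0,0],
  [0,0,0],
  [0,0,0],
  [0,0,0],
], fingers=[1,1,1,1,1,1,1,1,1,1,1,1,1,1,1,1,1,1,1,1], twist=[0,0,0,0,0,0,0,0,0,0,0,0,0,0,0,0.23,0.23,0.23,0.23,0])

```text
time: 10.25
tool_pos: [0.5582, -0.2289, 0.1567]
orientation: [180.0, 0.0, 75.7]
ft_force: [-0.2, -0.3, -2.3]
gripper_width: 0.0378
```

Call:
step_arm([
  [0,0,0.5],
  [0,0,0.7],
  [0,0,0.8],
  [0,0,0.7],
  [0,0,0.5],
  [0,0,0.3],
  [0,0,0],
  [0,0,0],
], fingers=[1,1,1,1,1,1,1,1], twist=[0,0,0,0,0,0,0,0])

```text
time: 11.05
tool_pos: [0.5582, -0.2291, 0.1216]
orientation: [-180.0, 0.0, 75.7]
ft_force: [0.2, 0.7, -1.7]
gripper_width: 0.0375
```

```bash
python3 - <<'E'
from h import *
plan([.558,-.229,.1563],75.7)
snap('scene','s4'); im=load('s4')['im']
cv2.imwrite('pics/s4c.png',cv2.resize(im[170:320,140:300,::-1],None,fx=4,fy=4,interpolation=cv2.INTER_CUBIC))
E
```

```text
t 11.05 pos [ 0.5582 -0.2291  0.1216] rpy [-1.80e+02  1.00e-02  7.57e+01] F [ 0.24  0.71 -1.68] w 0.0375
world d [-0.0002  0.0001  0.0347] tool cm (if translate first) [ 0.   -0.02 -3.47] twist units 0.0
```

View pics/s4c.png

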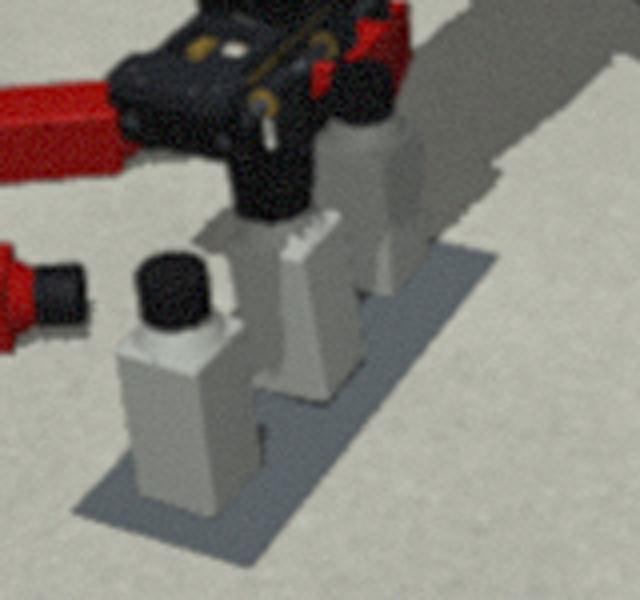

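Call:
step_arm([
  [0,0,0.2],
  [0,0,0.2],
  [0,0,0.2],
  [0,0,0],
  [0,0,0],
  [0,0,0],
], fingers=[1,1,1,1,1,1], twist=[0,0,0,0,0,0])

```text
time: 11.7
tool_pos: [0.5583, -0.2291, 0.1159]
orientation: [180.0, 0.0, 75.7]
ft_force: [-0.7, 1.4, 4.8]
gripper_width: 0.0379
```

Call:
step_arm([
  [0,0,0.15],
  [0,0,0.15],
  [0,0,0],
  [0,0,0],
  [0,0,0],
], fingers=[1,1,1,1,1], twist=[0,0,0,0,0])

```text
time: 12.2
tool_pos: [0.5583, -0.2291, 0.1127]
orientation: [180.0, 0.0, 75.7]
ft_force: [-1.4, 1.3, 4.7]
gripper_width: 0.038
```

Call:
step_arm([
  [0,0,0],
  [0,0,0],
  [0,0,0],
  [0,0,0],
  [0,0,0],
  [0,0,0],
], fingers=[-0.2,-0.3,-0.4,-0.4,-0.4,-0.4], twist=[0,0,0,0,0,0])

```text
time: 12.8
tool_pos: [0.5582, -0.2291, 0.1126]
orientation: [-180.0, 0.0, 75.7]
ft_force: [0.1, 0.5, -0.1]
gripper_width: 0.0664
```

Call:
step_arm([
  [0,0,-0.5],
  [0,0,-1],
  [0,0,-1.5],
  [0,0,-1.5],
  [0,0,-1.5],
  [0,0,-1.5],
  [0,0,-1.5],
  [0,0,-1],
  [0,0,0],
], fingers=[-0.4,-0.4,-0.4,-0.4,-0.4,-0.4,-0.4,-0.4,-0.4], twist=[0,0,0,0,0,0,0,0,0])

```text
time: 13.7
tool_pos: [0.5587, -0.2292, 0.2144]
orientation: [179.8, 0.0, 75.7]
ft_force: [0.4, -0.3, -0.2]
gripper_width: 0.0668
```

```bash
python3 - <<'E'
from h import *
# lamp/button targets: housing centre & yaw
for y in (11.5,13,13.56):
    a=np.radians(y);R=np.array([[np.cos(a),-np.sin(a)],[np.sin(a),np.cos(a)]]);h=np.array([.524,.1514])
    print(y,'btn',h+R@[0,-.055],'mast',h+R@[0,.05])
z=load('t0');print('btn px',ptz(z,247/3.8+140,221/3.8+110,.085),'lamp px',ptz(z,104/3.8+140,241/3.8+110,.13))
plan([.536,.098,.2],75.7)
snap('scene','s5'); im=load('s5')['im']
cv2.imwrite('pics/s5c.png',cv2.resize(im[150:320,140:440,::-1],None,fx=2.6,fy=2.6,interpolation=cv2.INTER_CUBIC))
E
```

```text
11.5 btn [0.53496524 0.09750414] mast [0.5140316  0.20039624]
13 btn [0.53637231 0.09780965] mast [0.51275245 0.2001185 ]
13.56 btn [0.53689549 0.09793313] mast [0.51227683 0.20000625]
btn px [0.53484134 0.09697529 0.085     ] lamp px [0.51270471 0.19802075 0.13      ]
t 13.7 pos [ 0.5587 -0.2292  0.2144] rpy [1.7984e+02 4.0000e-02 7.5700e+01] F [ 0.36 -0.27 -0.2 ] w 0.0668
world d [-0.0227  0.3272 -0.0144] tool cm (if translate first) [ 31.15 -10.28   1.44] twist units 0.0
```

View pics/s5c.png

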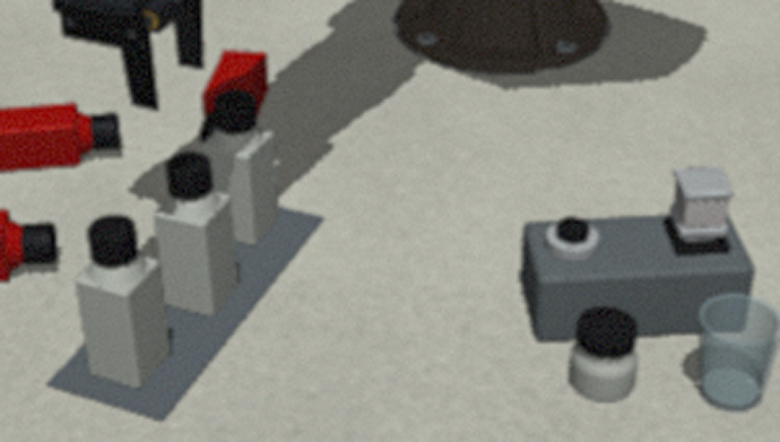

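Bottle stands upright in the gap, (200,255) in the crop, in line with its neighbours. Next is the button, with the jaws turned along the housing's x so the gripper body stays clear of the rising lamp.

Call:
step_arm([
  [1.95,-0.64,0],
  [1.95,-0.64,0],
  [1.95,-0.64,0],
  [1.95,-0.64,0],
  [1.95,-0.64,0],
  [1.95,-0.64,0],
  [1.95,-0.64,0],
  [1.95,-0.64,0],
  [1.95,-0.64,0],
  [1.95,-0.64,0],
  [1.95,-0.64,0],
  [1.95,-0.64,0],
  [1.95,-0.64,0],
  [1.95,-0.64,0],
  [1.95,-0.64,0],
  [1.95,-0.64,0],
  [0,0,0],
], fingers=[-0.4,0,1,1,1,1,1,1,1,1,1,1,1,1,1,1,1], twist=[0,0,0,0,0,0,0,0,0,0,0,0,0,0,0,0,0])

```text
time: 15.45
tool_pos: [0.535, 0.1009, 0.2119]
orientation: [-179.9, 0.0, 75.8]
ft_force: [-0.3, -0.2, -0.3]
gripper_width: 0.0006
```

Call:
step_arm([
  [0,0,0],
  [0,0,0],
  [0,0,0],
  [0,0,0],
  [0,0,0],
  [0,0,0],
  [0,0,0],
], fingers=[1,1,1,1,1,1,1], twist=[-0.57,-0.57,-0.57,-0.57,-0.57,-0.57,0])

```text
time: 16.15
tool_pos: [0.5356, 0.0983, 0.2121]
orientation: [-179.9, -0.0, 103.1]
ft_force: [-0.2, -0.6, 0.5]
gripper_width: 0.0002
```

```bash
python3 - <<'E'
from h import *
plan([.536,.0975,.1],103)
snap('wrist','w6');snap('top','t6')
z=load('t6'); P=cloud(z)
Q=P[110:215,280:350].reshape(-1,3); Q=Q[(Q[:,2]>.13)&(Q[:,2]<.16)]
for c in [(.656,-.255),(.558,-.229),(.455,-.206)]:
    q=Q[np.hypot(Q[:,0]-c[0],Q[:,1]-c[1])<.04]; print(len(q), q.mean(0).round(4) if len(q) else '')
E
```

```text
t 16.15 pos [0.5356 0.0983 0.2121] rpy [-179.94   -0.    103.12] F [-0.22 -0.65  0.5 ] w 0.0002
world d [ 0.0004 -0.0008 -0.1121] tool cm (if translate first) [-0.09  0.02 11.21] twist units 0.015
150 [ 0.6566 -0.2552  0.1427]
149 [ 0.5616 -0.2194  0.1434]
146 [ 0.455  -0.2062  0.1431]
```

View pics/w6.png

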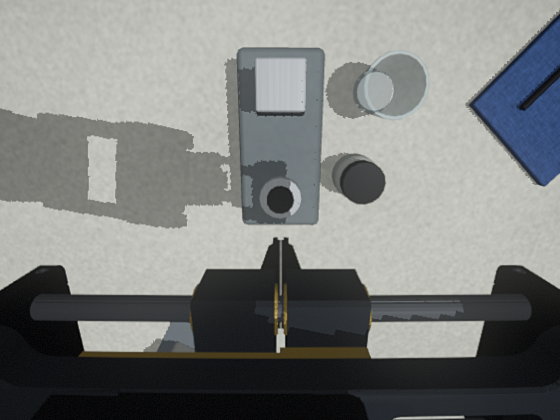

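Button at wrist pixel (280,198), lamp head at (281,85), both on the tool's centre column. The placed bottle's cap is at height 0.143, about 11 mm from the gap's middle, which is within limits.

```bash
python3 - <<'E'
from h import *
z=load('w6')
print(pt(z,280,198),pt(z,290,190),pt(z,281,85),pt(z,281,150),pt(z,258,62),pt(z,258,108),pt(z,305,62),pt(z,305,108))
E
```

```text
[0.53504126 0.10086233 0.0913592 ] [0.54358278 0.10902593 0.08241373] [0.51283186 0.20023372 0.12833127] [0.52582139 0.14486283 0.06968076] [0.49189306 0.21231809 0.12908419] [0.49894839 0.17927881 0.12988488] [0.52698916 0.22038988 0.12964862] [0.53544771 0.18781215 0.12817975]
```

Call:
step_arm([
  [0,0,2],
  [0,0,2],
  [0,0,2],
  [0,0,2],
  [0,0,1.6],
  [0,0,1],
  [0,0,0.7],
  [0,0,0],
], fingers=[1,1,1,1,1,1,1,1], twist=[0,0,0,0,0,0,0,0])

```text
time: 17.05
tool_pos: [0.5359, 0.0985, 0.0991]
orientation: [-179.9, -0.0, 103.0]
ft_force: [0.4, 0.4, -0.5]
gripper_width: 0.0001
```

Call:
step_arm([
  [0,0,0.3],
  [0,0,0.3],
  [0,0,0.2],
  [0,0,0.2],
  [0,0,0.2],
  [0,0,0],
  [0,0,0],
], fingers=[1,1,1,1,1,1,1], twist=[0,0,0,0,0,0,0])

```text
time: 17.75
tool_pos: [0.5362, 0.0986, 0.0877]
orientation: [180.0, 0.0, 103.1]
ft_force: [0.8, 0.2, 3.4]
gripper_width: 0.0007
```

Call:
step_arm([
  [0,0,0.15],
  [0,0,0.15],
  [0,0,0],
  [0,0,0],
  [0,0,0],
  [0,0,0],
], fingers=[1,1,1,1,1,1], twist=[0,0,0,0,0,0])

```text
time: 18.35
tool_pos: [0.5363, 0.0986, 0.0859]
orientation: [179.9, 0.0, 103.1]
ft_force: [-4.9, -0.6, 20.8]
gripper_width: 0.0005
```

```bash
python3 - <<'E'
from h import *
plan([.512,.200,.24],103)
snap('scene','s7'); im=load('s7')['im']
cv2.imwrite('pics/s7c.png',cv2.resize(im[150:320,180:480,::-1],None,fx=2.6,fy=2.6,interpolation=cv2.INTER_CUBIC))
E
```

```text
t 18.35 pos [0.5363 0.0986 0.0859] rpy [1.7993e+02 2.0000e-02 1.0306e+02] F [-4.88 -0.57 20.78] w 0.0005
world d [-0.0243  0.1014  0.1541] tool cm (if translate first) [ 10.43  -0.07 -15.41] twist units 0.008
```

View pics/s7c.png

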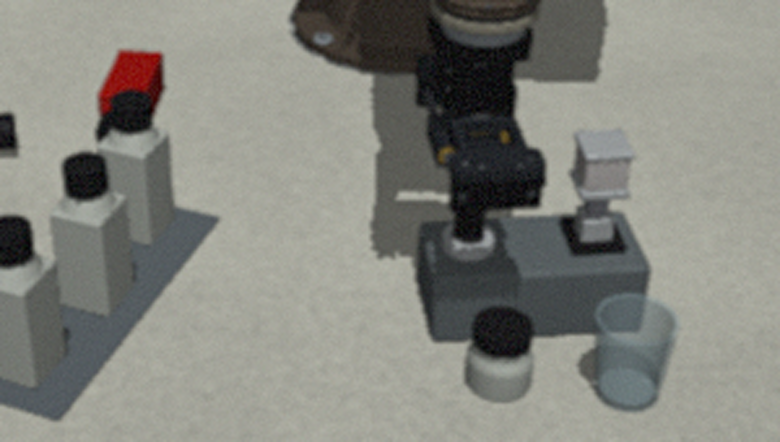

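Lamp head has popped up, (603,165) in the crop, and the mast is showing. I'll retreat upward and move over the head.

Call:
step_arm([
  [0,0,-1],
  [0,0,-2],
  [0,0,-2],
  [0,0,-2],
  [0,0,-2],
  [0,0,-2],
  [0,0,-2],
  [0,0,-2],
  [0,0,-0.5],
  [1.5,0,0],
  [1.5,0,0],
  [1.5,0,0],
  [1.5,0,0],
  [1.5,0,0],
  [1.5,0,0],
  [1.43,0,0],
  [0,0,0],
], fingers=[1,1,1,0,-1,-1,-1,-1,-1,-1,-1,-1,-1,-1,-1,-1,-1], twist=[0,0,0,0,0,0,0,0,0,0,0,0,0,0,0,0,0])

```text
time: 20.1
tool_pos: [0.512, 0.2019, 0.2395]
orientation: [-180.0, -0.0, 103.2]
ft_force: [0.2, -0.1, 0.4]
gripper_width: 0.0949
```

```bash
python3 - <<'E'
from h import *
plan([.5125,.2,.13],103)
snap('top','t8');z=load('t8'); P=cloud(z)
snap('wrist','w8')
print(pt(load('w8'),281,190).round(4))
Q=P[150:205,145:195].reshape(-1,3); Q=Q[(Q[:,2]>.15)&(Q[:,2]<.19)]
print(len(Q),Q.mean(0) if len(Q) else '')
E
```

```text
t 20.1 pos [0.512  0.2019 0.2395] rpy [-180.     -0.    103.16] F [ 0.24 -0.05  0.4 ] w 0.0949
world d [ 0.0005 -0.0019 -0.1095] tool cm (if translate first) [-0.19  0.   10.95] twist units 0.02
[0.5095 0.2177 0.1437]
65 [0.51539341 0.1860604  0.16712445]
```

View pics/w8.png

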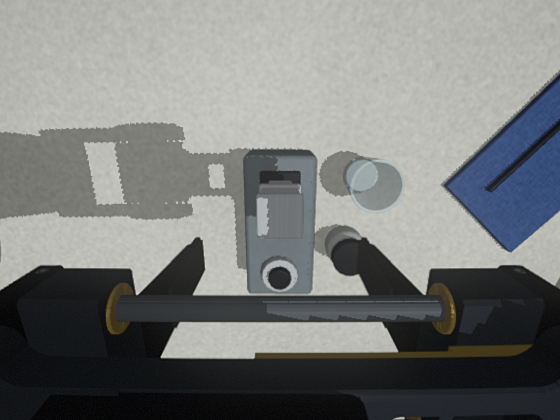

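Head at (280,212), centred between the fingers, and clear of the beaker and jar. Descending.

Call:
step_arm([
  [-0.2,0,1.5],
  [0,0,1.5],
  [0,0,1.5],
  [0,0,1.5],
  [0,0,1.5],
  [0,0,1.2],
  [0,0,1],
  [0,0,0.8],
  [0,0,0.55],
  [0,0,0],
], fingers=[-1,-1,-1,-1,-1,-1,-1,-1,-1,-1], twist=[0,0,0,0,0,0,0,0,0,0])

```text
time: 21.2
tool_pos: [0.5128, 0.1981, 0.1286]
orientation: [-180.0, 0.0, 103.1]
ft_force: [-0.1, -0.5, -0.2]
gripper_width: 0.0954
```

Call:
step_arm([
  [0,0,0],
  [0,0,0],
  [0,0,0],
  [0,0,0],
  [0,0,0],
  [0,0,0],
  [0,0,0],
  [0,0,0],
  [0,0,0],
  [0,0,0],
], fingers=[1,1,1,1,1,1,1,1,1,1], twist=[0,0,0,0,0,0,0,0,0,0], grip_force=25)

```text
time: 22.2
tool_pos: [0.5122, 0.1981, 0.1288]
orientation: [-179.9, 0.0, 103.1]
ft_force: [-5.4, -2.2, 0.7]
gripper_width: 0.0395
```

Call:
step_arm([
  [0,-0.05,-0.4],
  [0,0,-0.6],
  [0,0,-0.6],
  [0,0,-0.6],
  [0,0,-0.6],
  [0,0,-0.6],
  [0,0,-0.6],
  [0,0,-0.6],
  [0,0,-0.6],
  [0,0,-0.6],
  [0,0,-0.5],
  [0,0,0],
  [0,0,0],
], fingers=[1,1,1,1,1,1,1,1,1,1,1,1,1], twist=[0,0,0,0,0,0,0,0,0,0,0,0,0])

```text
time: 23.5
tool_pos: [0.5122, 0.1981, 0.1924]
orientation: [-180.0, 0.0, 103.1]
ft_force: [-5.6, -1.0, -2.2]
gripper_width: 0.0401
```

Call:
step_arm([
  [0,0,-0.2],
  [0,0,-0.2],
  [0,0,-0.1],
  [0,0,-0.1],
  [0,0,0],
  [0,0,0],
], fingers=[1,1,1,1,1,1], twist=[0,0,0,0,0,0])

```text
time: 24.1
tool_pos: [0.5123, 0.1981, 0.1983]
orientation: [-180.0, 0.0, 103.1]
ft_force: [-4.4, -1.5, -3.2]
gripper_width: 0.0397
```

Call:
step_arm([
  [0,0,-0.1],
  [0,0,-0.1],
  [0,0,0],
  [0,0,0],
  [0,0,0],
], fingers=[1,1,1,1,1], twist=[0,0,0,0,0])

```text
time: 24.6
tool_pos: [0.5122, 0.1981, 0.2003]
orientation: [-180.0, 0.0, 103.1]
ft_force: [-5.2, -1.4, -2.4]
gripper_width: 0.04
```

```bash
python3 - <<'E'
from h import *
plan([.5125,.2,.13],103)
snap('scene','s9'); im=load('s9')['im']
cv2.imwrite('pics/s9c.png',cv2.resize(im[120:320,180:480,::-1],None,fx=2.6,fy=2.6,interpolation=cv2.INTER_CUBIC))
E
```

```text
t 24.6 pos [0.5122 0.1981 0.2003] rpy [-1.7997e+02  1.0000e-02  1.0306e+02] F [-5.24 -1.4  -2.4 ] w 0.04
world d [ 0.0003  0.0019 -0.0703] tool cm (if translate first) [0.18 0.07 7.03] twist units 0.008
```

View pics/s9c.png

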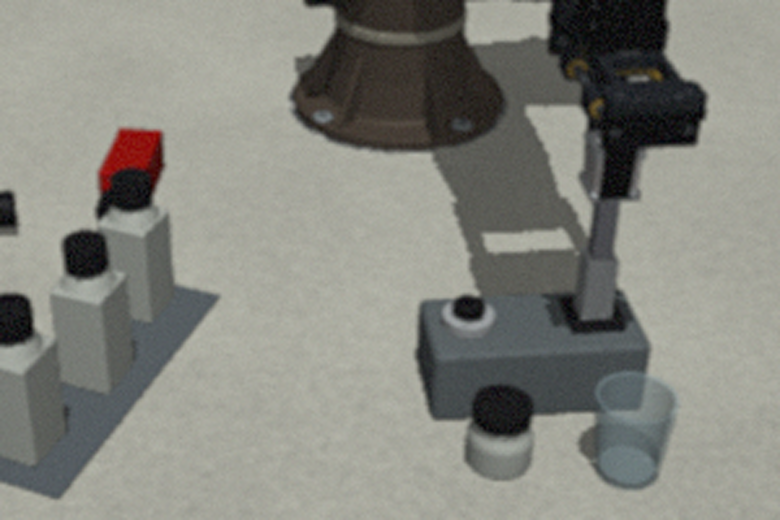

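Mast extended and held, but there's no rise in force yet. I'll creep up until I feel the stop.

Call:
step_arm([
  [0,0,-0.1],
  [0,0,-0.1],
  [0,0,0],
  [0,0,0],
  [0,0,0],
], fingers=[1,1,1,1,1], twist=[0,0,0,0,0])

```text
time: 25.15
tool_pos: [0.5122, 0.1981, 0.2017]
orientation: [-179.9, 0.0, 103.1]
ft_force: [-2.7, -0.7, -13.2]
gripper_width: 0.0396
```

Call:
step_arm([
  [0,0,-0.1],
  [0,0,-0.1],
  [0,0,0],
  [0,0,0],
  [0,0,0],
], fingers=[1,1,1,1,1], twist=[0,0,0,0,0])

```text
time: 25.65
tool_pos: [0.5121, 0.198, 0.2021]
orientation: [-179.9, 0.0, 103.0]
ft_force: [1.5, 1.2, -30.8]
gripper_width: 0.0396
```

Stop reached: force jumped to 13 N, then 31 N. I'll back off slightly so the grip can't creep.

Call:
step_arm([
  [0,0,0.1],
  [0,0,0.1],
  [0,0,0],
  [0,0,0],
  [0,0,0],
  [0,0,0],
  [0,0,0],
], fingers=[1,1,1,1,1,1,1], twist=[0,0,0,0,0,0,0])

```text
time: 26.35
tool_pos: [0.5122, 0.1981, 0.202]
orientation: [-180.0, 0.0, 103.1]
ft_force: [-4.2, -1.3, -17.0]
gripper_width: 0.0397
```

```bash
python3 - <<'E'
from h import *
snap('scene','s10');snap('top','t10')
plan([.5125,.2,.13],103)
im=load('s10')['im']
cv2.imwrite('pics/s10c.png',cv2.resize(im[120:320,180:480,::-1],None,fx=2.6,fy=2.6,interpolation=cv2.INTER_CUBIC))
z=load('t10'); P=cloud(z)
Q=P[110:215,280:350].reshape(-1,3); Q=Q[(Q[:,2]>.13)&(Q[:,2]<.16)]
for c in [(.656,-.255),(.5616,-.2194),(.455,-.206)]:
    q=Q[np.hypot(Q[:,0]-c[0],Q[:,1]-c[1])<.04]; print(len(q), q.mean(0).round(4) if len(q) else '')
E
```

```text
t 26.45 pos [0.5122 0.198  0.202 ] rpy [-1.7996e+02  1.0000e-02  1.0306e+02] F [ -4.94  -1.37 -17.2 ] w 0.0398
world d [ 0.0003  0.002  -0.072 ] tool cm (if translate first) [0.18 0.08 7.2 ] twist units 0.007
152 [ 0.6563 -0.2551  0.1432]
150 [ 0.5616 -0.2195  0.1431]
146 [ 0.4549 -0.2062  0.1435]
```

View pics/s10c.png

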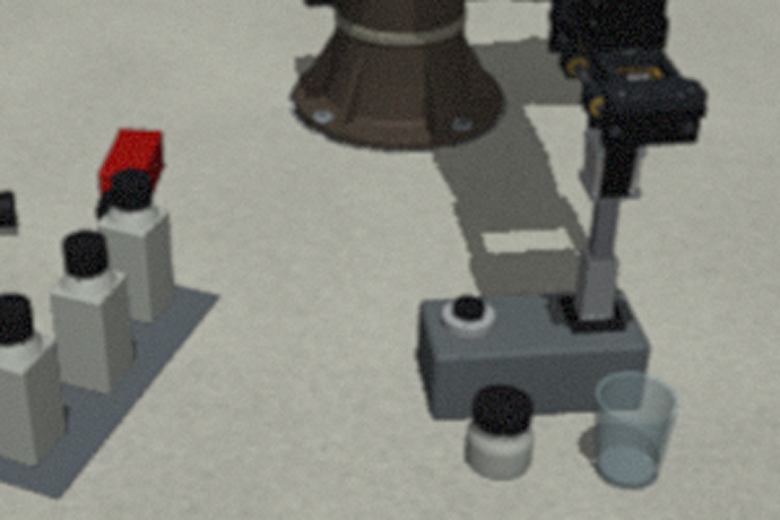

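```bash
python3 -c "
from workcell import robot
print(robot.finish_job())"
```

```text
the job is handed in; nothing more can be done
None
```

I handed the job in at about 26.5 s with all the steps done. The interface reports no verdict, so what follows rests on my own checks.

- **Bottle:** I gripped the fallen bottle lightly by its cap and lifted it, so that it swung upright in the jaws. I then set it in the gap and released it. In the last top picture its cap is at 143 mm, level with the neighbours. It stands about 11 mm from the gap's middle, mostly off the centre line, which is within limits.
- **Neighbours, beaker and jar:** The neighbours' caps moved by less than 1 mm. In the scene pictures the beaker and jar look undisturbed; I did not measure them again at the end.
- **Lamp:** I pressed the button, peaking at about 21 N on the wrist, and the lamp popped up to its first stop. I then gripped the head at 25 N and pulled it up 73 mm, until the force rose sharply at the second stop. It peaked at about 31 N there, so I eased off to about 17 N of upward pull, and the tool stayed still.
- **Disagreement:** The second stop came about 3 mm later than the nominal 70 mm of pull. The mast joint can't be read directly, so I relied on the rise in force to tell that the mast was fully out.

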